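Set the lamp dimmer to its marker

TASK

On the sloping panel of the lamp console, turn only the small inner knob clockwise until its nose points straight at the little metal marker tab on the dial, to bring the lamp to the marked brightness. The wide knurled ring round the knob is the colour setting: do not drag it along, and do not shift the marker tab. Let go of the knob and leave the other things on the bench where they are.

Things in the scene. Friction and masses are not known exactly. Their poses are not given: they have to be found in the camera images.
- console: White wedge-shaped lamp console with a dark sloping panel, fixed, 160 mm deep (x), 200 wide (y), 137 high at the back, 60 at the front, which faces its -x (robot side). Origin: middle of its underside. Panel normal leans 27 degrees from vertical towards the console's -x. Knob, ring and marker turn about the panel's normal through the dial centre, at x -3.2, y 0, z 100.4 mm in this frame.
- knob_grip (a point): Point on the inner knob's axis, 38 mm out from the panel. Black knob: upright bar 34 mm long (x), 16 thick (y), 14 to 47 mm out from the panel, on a disc 36 across; a nose 7 mm thick, 14 to 23 mm out, reaches 36 mm from the axis, pale line on top. Axes: z out of the panel, x towards the nose. Pinch across the thickness, fingertips over 12 mm out, clear of the ring.
- knob_nose (a point): Tip of the knob's nose, 36 mm from the axis, 18 mm out from the panel; same axes as knob_grip.
- knob (a joint): Angle of the inner knob, rad: 0 when its nose points straight up the slope, growing clockwise as seen facing the panel; stops at -2.4 and 2.4. Dry friction about 0.05 N m; it stays where it is left.
- ring_mark (a point): Dark mark on the top rim of the outer ring, 35 mm from the axis. The ring is knurled aluminium, 76 mm across, its top 12 mm out from the panel, under and round the knob. It turns separately from the knob, with only 0.03 N m of friction. Axes: z out of the panel, x from the axis to the mark.
- ring (a joint): Angle of the outer ring, rad: same zero and direction as the knob's. Must stay as found.
- marker_tab (a point): Middle of the plain metal marker tab, a small block 8 mm radially by 10 mm, standing 14 mm out from the panel, 50 mm from the axis, just outside the ring. Axes: z out of the panel, x from the axis to the tab.
- marker (a joint): Angle of the marker tab about the same axis, rad, same zero and direction as the knob's: the knob is set when knob equals marker. The marker is always clockwise of the knob's nose at the start, by 0.7 to 2.5 rad. Stiff (0.6 N m); must stay as found.
- jar: Bystander: amber jar with a white cap, 56 mm across, 75 mm high; origin at the middle of its underside.
- brush: Bystander: brush with a wooden handle, about 190 mm long, lying on the bench; x along it.
- loupe: Bystander: black eye loupe, 38 mm across, 34 mm high; origin at the middle of its underside.
- tray: Bystander: white divided tray 120 x 90 x 25 mm; origin at the middle of its underside.

How it is judged:
At the end, for the whole second after the job is handed in: The knob's nose points at the marker tab within 0.12 rad (7 degrees) and is at rest; the ring's mark and the marker tab are within 4 mm, and the bystanders within 15 mm, of where they were at the start (angle between the x axis of knob_grip and the x axis of marker_tab, either way round below 0.12 rad and distance between knob_nose and marker_tab below 0.03 m and distance of each of ring_mark, marker_tab from where it was at the start of the episode below 0.004 m and velocity of joint knob between -0.05 and 0.05 rad/s and distance of each of jar, brush, loupe, tray from where it was at the start of the episode below 0.015 m); the robot touches nothing.
It fails at once if the outer ring is dragged round (its mark moved over 4 mm, about 7 degrees) (distance of ring_mark from where it was at the start of the episode above 0.004 m).
It fails at once if the marker tab is shifted (over 4 mm) (distance of marker_tab from where it was at the start of the episode above 0.004 m).
It fails at once if a bystander is pushed more than 15 mm (distance of any of jar, brush, loupe, tray from where it was at the start of the episode above 0.015 m).
It also fails if it takes over 46 s, if anything falls off the work surface, if the arm or the gripper's body presses on something with over 40 N, if the wrist force passes 120 N, or if a joint passes its speed limit or range.

ROBOT

A 6-joint arm with a two-finger parallel gripper is mounted at the origin on the work surface. World frame = base frame: x ahead of the robot, y to its left, z up, the work surface at z = 0. Lengths are in m, angles in rad, forces in N, time in s.
With the tool pointing down it reaches from about 0.275 to 0.75 m from the base axis. Payload 10.2 kg.
Tool frame: the origin (TCP) lies between the finger pads; the fingertips stand 22 mm ahead of it and the grasp point (between the pads) lies 3 mm ahead of it; z points along the fingers, y is the direction in which the jaws open and shut (so a half turn about z gives the same grasp; the last joint's range is limited). The gripper opens to 88 mm and grips with 3 to 60 N. Pads are 18 mm wide; open, the fingers measure 123 mm over their backs; the gripper's body (75 mm by 187 mm) begins 45 mm behind the grasp point.
Start: joints at [-1.528, 0.313, 1.498, -0, 1.331, -0.223], TCP at [0.138, -0.507, 0.234] pointing down, gripper open.
Joint ranges: [-2.94, 2.94], [-0.97, 2.17], [0.19, 2.56], [-1.23, 4.37], [0.02, 3.11], [-2.88, 2.88]. Speed limits (rad/s): [2.39, 2.39, 3.01, 3.14, 3.14, 3.14].

INTERFACE

Orientations are given as [roll, pitch, yaw] about the fixed x, y, z axes, in that order (R = Rz(yaw) Ry(pitch) Rx(roll)).
In Python, from rig import r, capture gives the robot as it stands.
- The arm moves only by the shell command python3 -m crank 'ROWS'. ROWS is JSON, one flat list of numbers, 7 for each row, row after row: the gripper command: -1 is fully open, 1 is shut, values between are in proportion, then the shift along the tool's x, y, z in m, then the turn, a rotation vector about the tool's x, y, z in rad. In form: [claw, tx, ty, tz, wx, wy, wz, claw, tx, ty, tz, wx, wy, wz, ...]. A call has 1 to 12 rows; each row is the pose to reach, as a shift and turn from the pose commanded when the call began, along the tool's axes at that moment; what a row does not reach only later rows make up. A row lasts 1/12 s, in which the tool goes at most 41.7 mm and 7.16 degrees, less where a joint would pass 70% of its speed; a pose out of reach is approached as far as the arm can. A call with a gripper value outside its range is refused whole. The fingers move at their own pace and stop on an object; the grip force is fixed at half the most. Time passes only in rows, so rows that repeat a pose let the fingers close. It gives the time, the measured TCP pose, the force and the opening at its end, in the units of the state.
- r.get_obs(): the state, without advancing time (a new reading comes with each control period).
- capture(name): name is "scene" or "side" or "wrist"; returns a dict with "frame" (400x640x3 uint8, red, green, blue), "fx", "fy", "cx", "cy" (pixels), "extrinsics" (4x4, takes a point from camera to world coordinates); the wrist camera has in their place "hand_eye" (4x4, takes a point from camera to tool coordinates, whose origin is the TCP and whose axes are the flange's). Camera axes: x right, y down, z forward; pixel columns grow to the right and rows downward; lengths in m; the calibration is good to about 2 mm. A picture is of the moment at which its call begins: read the wrist's pose just before it. There is no depth.
- r.job_done(): hands the job in, once; it reports no verdict.
The state is a dict: "time": time; "qpos": joint angles; "qd": joint speeds; "effort": joint torques, N m; "tcp_pos": TCP position; "tool_rot": TCP orientation; "contact_force": force on the tool from outside, world axes, zero at the start; "ft_torque": the same for the moment, N m; "grip_width": opening from 0.0 (shut) to 1.0 (fully open).
Only numpy, scipy, OpenCV 4.12 (cv2) and the standard library are available. Lean on these libraries where they do the work, as an engineer would, in place of code of your own. Each camera call takes 0.05 s, during which the arm holds its last target.

## Working session

There is one attempt and no reset: what is moved stays moved. The work goes in short steps, Python scripts to look and compute and a shell command to move; the robot and the scene stay as the last step left them, time stands still between calls to the robot, and variables do not carry over. Pictures are saved under pics/ and viewed, and the job is handed in when it is done.

```bash
ls; mkdir -p pics; cat > h.py <<'E'
import numpy as np,cv2,json
from rig import r,capture
from scipy.spatial.transform import Rotation as R
def snap(n,f):
    o=r.get_obs(); c=capture(n); cv2.imwrite('pics/'+f+'.png',c['frame'][:,:,::-1])
    if 'hand_eye' in c:
        T=np.eye(4);T[:3,:3]=R.from_euler('xyz',o['tool_rot']).as_matrix();T[:3,3]=o['tcp_pos'];c['T']=T@c['hand_eye']
    else: c['T']=np.array(c['extrinsics'])
    np.savez('pics/'+f+'.npz',**{k:c[k] for k in('T','fx','fy','cx','cy','frame')})
    return c
def ray(c,u,v):
    d=np.array([(u-c['cx'])/c['fx'],(v-c['cy'])/c['fy'],1]);return c['T'][:3,3],c['T'][:3,:3]@d
def onplane(c,u,v,p,n):
    o,d=ray(c,u,v);return o+d*(np.dot(np.array(p)-o,n)/np.dot(d,n))
def proj(c,P):
    q=np.linalg.inv(c['T'])@np.r_[P,1];return c['fx']*q[0]/q[2]+c['cx'],c['fy']*q[1]/q[2]+c['cy']
def tri(*rs):
    A=np.zeros((3,3));b=np.zeros(3)
    for o,d in rs:
        d=d/np.linalg.norm(d);M=np.eye(3)-np.outer(d,d);A+=M;b+=M@o
    return np.linalg.solve(A,b)
E
python3 -c "
from h import *
print(r.get_obs())
for n in('scene','side','wrist'):
  c=snap(n,n+'0');print(n,c['fx'],c['cx'],c['T'].round(3).tolist())"
```

```text
pics
{'time': 0.0, 'qpos': array([-1.52840116e+00,  3.13400535e-01,  1.49845037e+00,  3.06790908e-06,
        1.33098675e+00, -2.23392955e-01]), 'qd': array([-8.43746956e-05, -1.01264464e-03,  2.26501538e-04,  9.78503703e-04,
       -1.28173706e-03,  8.48270588e-04]), 'effort': array([ 7.44526642e-04, -4.02208400e+01, -2.52267480e+01,  6.95040892e-02,
        3.51565517e-02, -1.14952209e-04]), 'tcp_pos': array([ 0.13788306, -0.50630398,  0.23338138]), 'tool_rot': array([-3.14037925e+00, -2.78721927e-04,  2.65787221e-01]), 'contact_force': array([-0.65700302, -0.41072561,  0.08706051]), 'ft_torque': array([-0.05198685,  0.0134782 ,  0.04322518]), 'grip_width': 0.998625666488594}
scene 479.0552935520585 322.8210574522818 [[0.708, 0.389, -0.59, 1.266], [0.706, -0.372, 0.603, -0.673], [0.015, -0.843, -0.538, 0.727], [0.0, 0.0, 0.0, 1.0]]
side 387.1133669762782 317.8313357693264 [[-0.907, -0.218, 0.361, 0.216], [-0.421, 0.491, -0.763, 0.812], [-0.011, -0.844, -0.537, 0.675], [0.0, 0.0, 0.0, 1.0]]
wrist 357.2672909287992 320.024827743314 [[0.263, -0.926, -0.272, 0.208], [-0.965, -0.253, -0.073, -0.486], [-0.001, 0.282, -0.959, 0.385], [0.0, 0.0, 0.0, 1.0]]
```

View pics/scene0.png

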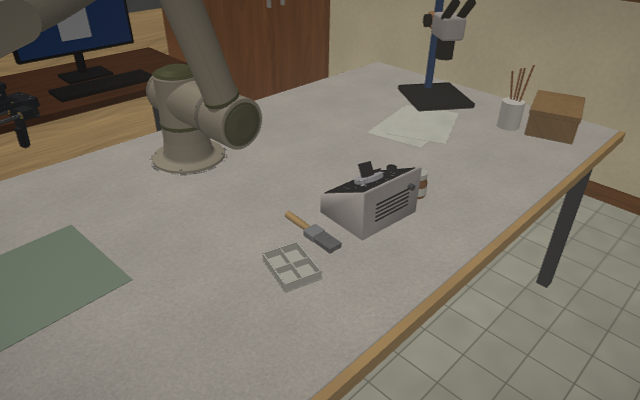

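View pics/side0.png

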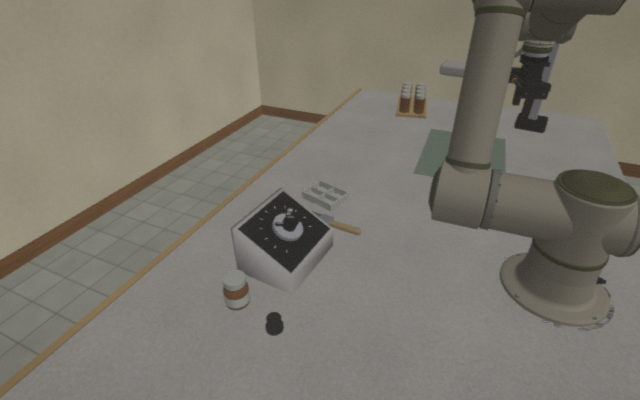

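View pics/wrist0.png

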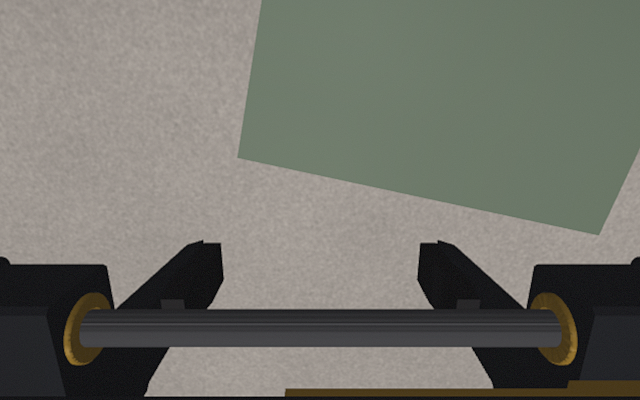

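The side view shows the console at about (285,235), with the dial at (288,227), the jar at (236,288), the loupe at (274,323), and the brush and tray near (335,205). I'll zoom in.

```bash
python3 -c "
import cv2
a=cv2.imread('pics/side0.png')[175:345,215:375];cv2.imwrite('pics/side0z.png',cv2.resize(a,None,fx=3.5,fy=3.5,interpolation=cv2.INTER_CUBIC))
a=cv2.imread('pics/scene0.png')[150:250,300:440];cv2.imwrite('pics/scene0z.png',cv2.resize(a,None,fx=5,fy=5,interpolation=cv2.INTER_CUBIC))
from h import *
c=dict(np.load('pics/side0.npz'))
for n,u,v,z in [('frontcorner',332,240,.06),('back',283,191,.137),('dial',288,227,.1),('jar',236,302,0),('loupe',275,330,0)]:
  print(n,onplane(c,u,v,[0,0,z],[0,0,1]).round(3))
"
```

```text
frontcorner [0.506 0.12  0.06 ]
back [0.666 0.074 0.137]
dial [0.604 0.163 0.1  ]
jar [0.646 0.343 0.   ]
loupe [0.527 0.372 0.   ]
```

View pics/side0z.png

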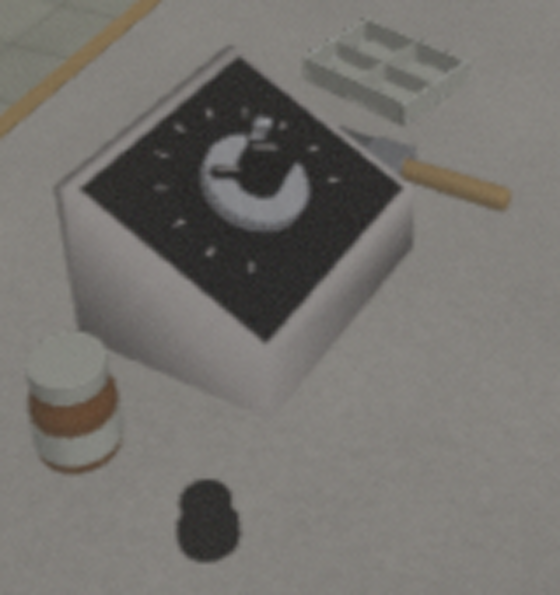

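View pics/scene0z.png

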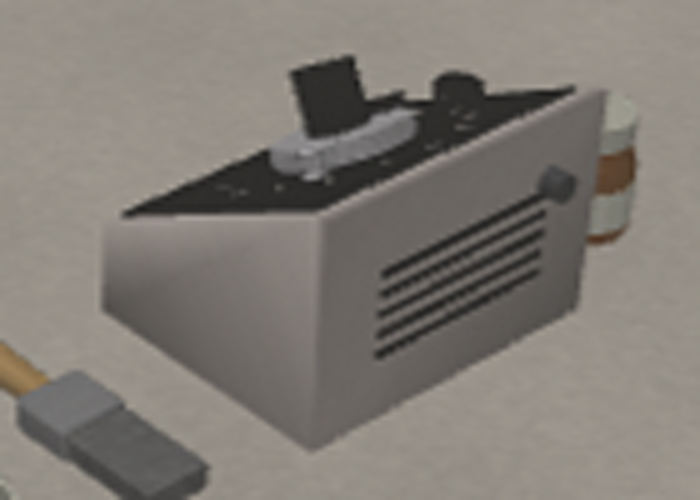

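```bash
python3 -c "
from h import *
c=dict(np.load('pics/side0.npz'))
for n,u,v,z in [('back1',60,188,.137),('back2',235,48,.137),('f1',268,350,.06),('f2',412,190,.06),('f1b',273,412,0),('f2b',412,245,0)]:
  print(n,onplane(c,215+u/3.5,175+v/3.5,[0,0,z],[0,0,1]).round(3))
c=dict(np.load('pics/scene0.npz'))
for n,u,v,z in [('back2',605,92,.137),('back2b',580,308,0),('f2',322,212,.06),('f2b',310,450,0),('f1',103,222,.06),('f1b',103,310,0)]:
  print(n,onplane(c,300+u/5,150+v/5,[0,0,z],[0,0,1]).round(3))
o=r.get_obs();T=np.eye(4);T[:3,:3]=R.from_euler('xyz',o['tool_rot']).as_matrix();T[:3,3]=o['tcp_pos']
c=dict(np.load('pics/wrist0.npz'));print((np.linalg.inv(T)@c['T']).round(3))
"
```

```text
back1 [0.692 0.262 0.137]
back2 [0.673 0.065 0.137]
f1 [0.54  0.269 0.06 ]
f2 [0.521 0.079 0.06 ]
f1b [0.541 0.265 0.   ]
f2b [0.524 0.071 0.   ]
back2 [0.698 0.261 0.137]
back2b [ 0.697  0.269 -0.   ]
f2 [0.597 0.167 0.06 ]
f2b [0.678 0.07  0.   ]
f1 [0.524 0.077 0.06 ]
f1b [0.52  0.082 0.   ]
[[ 0.    -0.959 -0.282  0.073]
 [ 1.     0.001 -0.    -0.002]
 [ 0.001 -0.282  0.959 -0.151]
 [ 0.     0.     0.     1.   ]]
```

```bash
cat >> h.py <<'E'
a=np.deg2rad(27)
def dial(C=(.6085,.167),yaw=-.09):
    cx=np.array([np.cos(yaw),np.sin(yaw),0]);cy=np.array([-np.sin(yaw),np.cos(yaw),0]);z=np.array([0,0,1.])
    n=-np.sin(a)*cx+np.cos(a)*z; up=np.cos(a)*cx+np.sin(a)*z
    D=np.array([*C,0])-.0032*cx+.1004*z
    return D,n,up,-cy   # right = clockwise side seen facing panel
def dirn(phi,up,rt): return np.cos(phi)*up+np.sin(phi)*rt
def delta(P,x,n):
    "shift, rotvec in present tool axes to TCP P, tool x=x, tool z=-n"
    o=r.get_obs();R0=R.from_euler('xyz',o['tool_rot'])
    z=-n;M=np.column_stack([x,np.cross(z,x),z]);
    return (R0.inv().apply(P-o['tcp_pos'])).round(4),(R0.inv()*R.from_matrix(M)).as_rotvec().round(4)
E
python3 -c "
from h import *
D,n,up,rt=dial();print(D,n,up,rt)
print(delta(D+.14*n,-up,n)); print(delta(np.array([.45,-.2,.32]),-up,n))"
```

```text
[0.60531295 0.16728761 0.1004    ] [-0.45215308  0.04080401  0.89100652] [ 0.88740038 -0.08008237  0.4539905 ] [-0.08987855 -0.99595273 -0.        ]
(array([ 0.5684, -0.5494,  0.009 ]), array([-0.652 , -0.1185, -2.7163]))
(array([ 0.3816, -0.2137, -0.0862]), array([-0.652 , -0.1185, -2.7163]))
```

```bash
python3 -m crank '[-1,0.3816,-0.2137,-0.0862,-0.326,-0.059,-1.358,-1,0.3816,-0.2137,-0.0862,-0.326,-0.059,-1.358,-1,0.3816,-0.2137,-0.0862,-0.326,-0.059,-1.358,-1,0.3816,-0.2137,-0.0862,-0.326,-0.059,-1.358,-1,0.3816,-0.2137,-0.0862,-0.326,-0.059,-1.358,-1,0.3816,-0.2137,-0.0862,-0.326,-0.059,-1.358,-1,0.3816,-0.2137,-0.0862,-0.326,-0.059,-1.358,-1,0.3816,-0.2137,-0.0862,-0.326,-0.059,-1.358,-1,0.3816,-0.2137,-0.0862,-0.326,-0.059,-1.358,-1,0.3816,-0.2137,-0.0862,-0.326,-0.059,-1.358,-1,0.3816,-0.2137,-0.0862,-0.326,-0.059,-1.358,-1,0.3816,-0.2137,-0.0862,-0.326,-0.059,-1.358]'
python3 -c "
from h import *
D,n,up,rt=dial();print(r.get_obs()['qpos'])
print(delta(D+.14*n,-up,n))"
```

```text
time: 1.15
tcp_pos: [0.4524, -0.1968, 0.3211]
tool_rot: [2.937, 0.233, 1.622]
contact_force: [-0.7, -0.4, 0.0]
grip_width: 1.0
[-0.62207345  0.03395749  1.63596091 -0.05447161  1.16748698 -0.68374786]
(array([0.377 , 0.1044, 0.031 ]), array([-0.3218, -0.0576, -1.3477]))
```

```bash
python3 -m crank '[-1,0.377,0.1044,0.031,-0.322,-0.058,-1.348,-1,0.377,0.1044,0.031,-0.322,-0.058,-1.348,-1,0.377,0.1044,0.031,-0.322,-0.058,-1.348,-1,0.377,0.1044,0.031,-0.322,-0.058,-1.348,-1,0.377,0.1044,0.031,-0.322,-0.058,-1.348,-1,0.377,0.1044,0.031,-0.322,-0.058,-1.348,-1,0.377,0.1044,0.031,-0.322,-0.058,-1.348,-1,0.377,0.1044,0.031,-0.322,-0.058,-1.348,-1,0.377,0.1044,0.031,-0.322,-0.058,-1.348,-1,0.377,0.1044,0.031,-0.322,-0.058,-1.348,-1,0.377,0.1044,0.031,-0.322,-0.058,-1.348,-1,0.377,0.1044,0.031,-0.322,-0.058,-1.348]'
python3 -c "
from h import *
D,n,up,rt=dial();print(r.get_obs()['qpos'])
print(delta(D+.14*n,-up,n)); c=snap('wrist','w1');print(proj(c,D),proj(c,D+.05*up))"
```

```text
time: 2.15
tcp_pos: [0.5431, 0.1689, 0.2236]
tool_rot: [-3.141, 0.468, 3.047]
contact_force: [-0.4, 0.1, 0.3]
grip_width: 0.999
[ 0.14421672  0.21792689  1.72459925 -0.15873616  0.74931555 -1.23970372]
(array([ 0.0006,  0.004 , -0.0021]), array([-0.0031, -0.0035, -0.0045]))
(np.float64(323.4666210849683), np.float64(183.70977857666458)) (np.float64(323.5531699448015), np.float64(239.26894935541372))
```

View pics/w1.png

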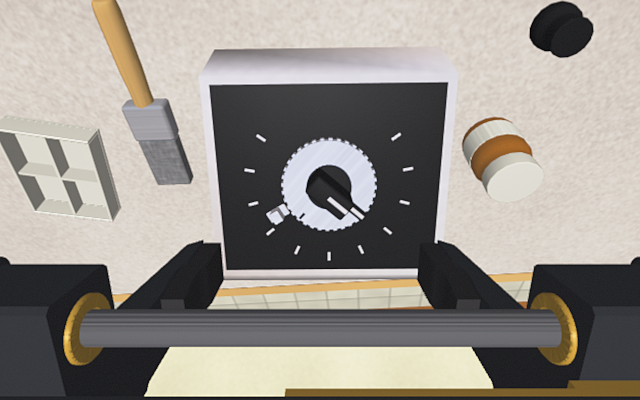

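The wrist image shows the dial ring centred at about (329,184), the nose's pale line running to (362,217), the tab at (277,214) and the ring mark at about (302,216). Next I'll measure these on the panel planes.

```bash
cat > m.py <<'E'
from h import *
c=dict(np.load('pics/w1.npz'));f=c['frame'].astype(int)
D,n,up,rt=dial()
im=cv2.resize(c['frame'][120:250,250:410,::-1],None,fx=5,fy=5,interpolation=cv2.INTER_CUBIC);cv2.imwrite('pics/w1z.png',im)
m=(f.min(2)>110).astype(np.uint8);m[:85]=0;m[265:]=0;m[:,:225]=0;m[:,435:]=0
k,l,s,ce=cv2.connectedComponentsWithStats(m)
for i in range(1,k):
    if s[i,4]>8:
        h=.012 if s[i,4]>2000 else (.014 if 60<s[i,4]<2000 else 0)
        P=onplane(c,*ce[i],D+h*n,n)-D
        print(s[i],ce[i].round(1),'up,rt',(1e3*P@up).round(1),(1e3*P@rt).round(1),'phi',np.arctan2(P@rt,P@up).round(3))
        if s[i,4]>2000:
            cnt=max(cv2.findContours((l==i).astype(np.uint8),0,1)[0],key=cv2.contourArea)
            pts=np.array([onplane(c,*p[0],D+.012*n,n)-D for p in cv2.convexHull(cnt)])
            q=np.column_stack([pts@up,pts@rt])*1e3;print(cv2.minEnclosingCircle(q.astype(np.float32)))
        
E
python3 m.py
```

```text
[391 133  10   8  39] [395.6 136.4] up,rt -39.0 -58.1 phi -2.162
[256 134  10   8  39] [260.6 137.7] up,rt -38.4 50.6 phi 2.219
[ 266  137  111   94 5311] [324.8 183.5] up,rt -3.2 -1.0 phi -2.843
((2.8959951400756836, 4.075234413146973), 47.52085876464844)
[403 167  11   5  37] [407.5 168.7] up,rt -12.5 -69.4 phi -1.749
[244 168  11   5  38] [249.2 170.2] up,rt -11.7 61.4 phi 1.76
[248 201  10   5  33] [252.8 203.3] up,rt 16.9 60.0 phi 1.296
[399 200  11   5  36] [404.1 202. ] up,rt 16.2 -68.3 phi -1.338
[350 207  14  13  70] [356.7 212.8] up,rt 21.0 -27.0 phi -0.909
[383 227   9   8  34] [387.2 230.4] up,rt 41.9 -55.2 phi -0.922
[266 228   9   8  33] [269.8 231.5] up,rt 42.5 46.7 phi 0.832
[358 245   6   9  30] [360.6 249.2] up,rt 59.6 -32.6 phi -0.501
[294 246   6   9  30] [296.6 250. ] up,rt 60.1 23.8 phi 0.377
[327 252   4   9  34] [328.5 255.8] up,rt 65.8 -4.4 phi -0.066
```

```bash
sleep 1; ls pics
```

```text
scene0.npz
scene0.png
scene0z.png
side0.npz
side0.png
side0z.png
w1.npz
w1.png
w1z.png
wrist0.npz
wrist0.png
```

View pics/w1z.png

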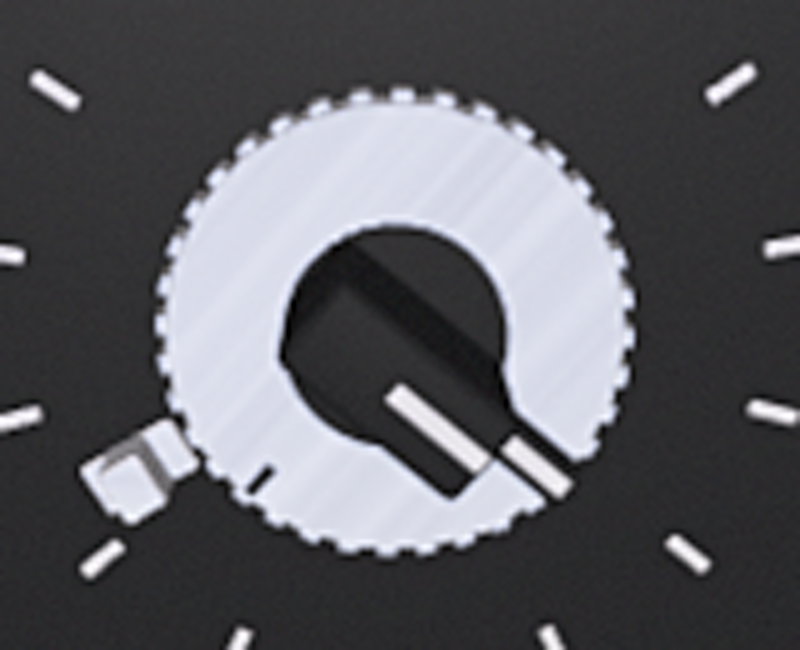

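```bash
cat > m2.py <<'E'
from h import *
c=dict(np.load('pics/w1.npz'));D,n,up,rt=dial()
t=np.array([[395.6,136.4],[260.6,137.7],[407.5,168.7],[249.2,170.2],[252.8,203.3],[404.1,202],[387.2,230.4],[269.8,231.5],[360.6,249.2],[296.6,250],[328.5,255.8]])
q=np.array([[(onplane(c,*p,D,n)-D)@up,(onplane(c,*p,D,n)-D)@rt] for p in t])*1e3
from scipy.optimize import least_squares
s=least_squares(lambda x:np.hypot(q[:,0]-x[0],q[:,1]-x[1])-x[2],[0,0,65]);print(s.x,s.fun.round(1))
ang=np.sort(np.arctan2(q[:,1]-s.x[1],q[:,0]-s.x[0]));print(ang.round(3),ang.mean())
C0=D+(s.x[0]*up+s.x[1]*rt)/1e3
# ring rim circle at 12mm
g=c['frame'].astype(int).min(2)
def pt(x,y,h): 
    P=onplane(c,250+x/5-.4,120+y/5-.4,C0+h*n,n)-C0;return np.array([P@up,P@rt])*1e3
ring=np.array([[400,95],[525,132],[600,222],[628,300],[592,445],[390,548],[300,530],[165,320],[205,180],[280,125]])
qr=np.array([pt(*p,.011) for p in ring]);s2=least_squares(lambda x:np.hypot(qr[:,0]-x[0],qr[:,1]-x[1])-x[2],[0,0,38]);print('ring ctr rel',s2.x,s2.fun.round(1))
for nm,p1,p2,h in [('barline',(397,393),(482,463),.047),('noseline',(510,447),(562,487),.023)]:
    A,B=pt(*p1,h),pt(*p2,h);print(nm,A,B,np.arctan2(*(B-A)[::-1]),'tip',np.arctan2(*B[::-1]))
for nm,p,h in [('tab',(125,487),.014),('tabin',(180,450),.014),('mark',(262,480),.012)]:
    A=pt(*p,h);print(nm,A,np.hypot(*A),np.arctan2(*A[::-1]))
print(C0)
E
python3 m2.py
```

```text
[-0.4206504  -3.99368968 66.41977965] [-0.   0.1  0.  -0.1 -0.1 -0.   0.   0.1  0.   0.2 -0.2]
[-2.19  -1.754 -1.318 -0.88  -0.446 -0.006  0.43   0.867  1.306  1.742
  2.178] -0.006325535071355016
ring ctr rel [-0.7636979   0.08783587 37.58554003] [-0.   0.1 -0.7  0.2  0.4 -0.1  0.1 -0.7  0.9 -0.1]
barline [-0.63519239  0.38113493] [  9.84799747 -11.82150866] -0.8610476833924682 tip -0.8762208083485806
noseline [ 15.23669499 -17.91189739] [ 21.90377649 -26.26021902] -0.8969014457979576 tip -0.8756028919815043
tab [24.81552347 44.05032727] 50.55928735635563 1.0577653394896618
tabin [18.48981376 34.86248284] 39.46220879255343 1.0831534378899172
mark [24.36877494 21.75130337] 32.66429840791794 0.7287055724247994
[0.60529861 0.17129882 0.10020903]
```

```bash
cat >> h.py <<'E'
_d,n,up,rt=dial(yaw=-.09)
C0=np.array([.6053,.1713,.1002])
E
python3 -c "
from h import *
print(delta(C0+.09*n,-dirn(-.876,up,rt),n))"
```

```text
(array([0.0014, 0.0089, 0.0483]), array([-0.003 , -0.0046, -0.8876]))
```

```bash
python3 -m crank '[0.1,0.001,0.009,0.03,0,0,-0.88,0.1,0.001,0.009,0.048,0,0,-0.88,0.1,0.001,0.009,0.048,0,0,-0.88,0.1,0.001,0.009,0.048,0,0,-0.88,0.1,0.001,0.009,0.048,0,0,-0.88,0.1,0.001,0.009,0.048,0,0,-0.88,0.1,0.001,0.009,0.048,0,0,-0.88,0.1,0.001,0.009,0.048,0,0,-0.88,0.1,0.001,0.009,0.048,0,0,-0.88,0.1,0.001,0.009,0.048,0,0,-0.88]'
python3 -c "
from h import *
print(delta(C0+.042*n,-dirn(-.876,up,rt),n)); print(r.get_obs()['qpos']);snap('wrist','w2');snap('side','s2')
a=cv2.imread('pics/s2.png')[175:300,215:375];cv2.imwrite('pics/s2z.png',cv2.resize(a,None,fx=4,fy=4,interpolation=cv2.INTER_CUBIC))"
```

```text
time: 3.03
tcp_pos: [0.5652, 0.1752, 0.1815]
tool_rot: [-2.771, 0.295, -2.313]
contact_force: [-0.0, -0.5, 0.6]
grip_width: 0.453
(array([0.0007, 0.0006, 0.0488]), array([-0.0016, -0.0044, -0.0122]))
[ 0.15158778  0.31458389  1.71738412 -0.1842955   0.66103885 -2.07207795]
```

View pics/w2.png

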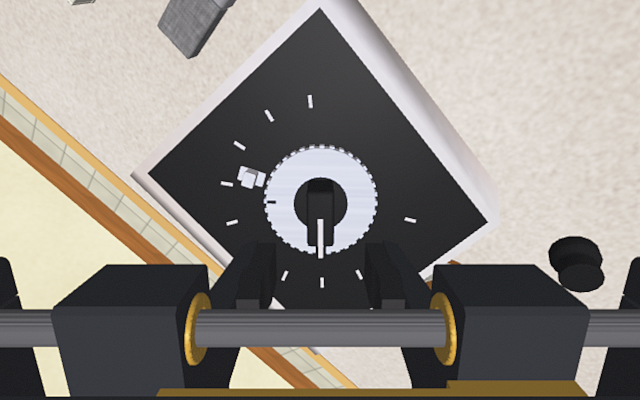

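View pics/s2z.png

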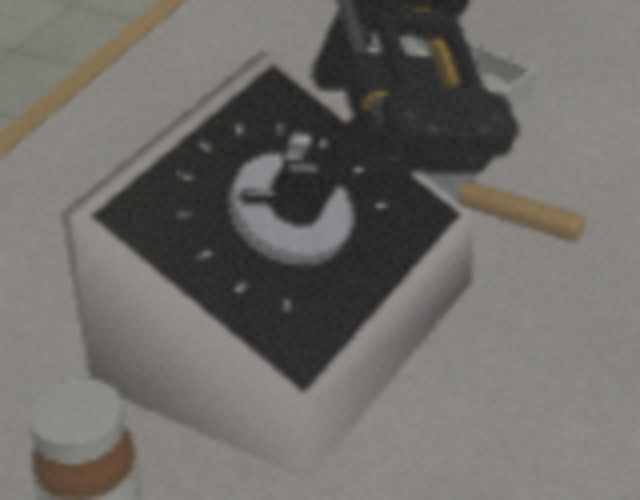

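The wrist view shows the knob bar upright at column 320, midway between the fingertips at 275 and 367, so it is aligned. I'll descend.

```bash
python3 -m crank '[0.1,0.001,0.001,0.016,0,0,-0.012,0.1,0.001,0.001,0.032,0,0,-0.012,0.1,0.001,0.001,0.042,0,0,-0.012,0.1,0.001,0.001,0.048,0,0,-0.012,0.1,0.001,0.001,0.048,0,0,-0.012,0.1,0.001,0.001,0.048,0,0,-0.012]'
python3 -c "
from h import *
print(delta(C0+.042*n,-dirn(-.876,up,rt),n)); snap('wrist','w3')"
```

```text
time: 3.63
tcp_pos: [0.5855, 0.1736, 0.1381]
tool_rot: [-2.766, 0.289, -2.296]
contact_force: [0.4, 0.3, -0.4]
grip_width: 0.455
(array([ 0.    , -0.0007,  0.0008]), array([-0.0011, -0.0041,  0.0053]))
```

View pics/w3.png

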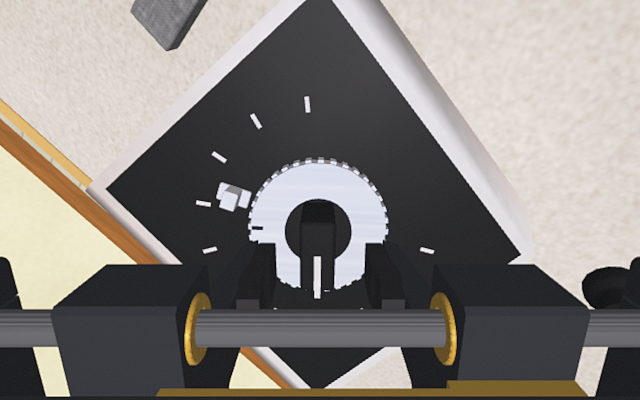

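The bar sits at column 317 and the finger midpoint is at 321, about 1 mm off in tool y. I'll correct that and close.

```bash
python3 -m crank '[0.1,0,-0.001,0,0,0,0,0.4,0,-0.001,0,0,0,0,0.6,0,-0.001,0,0,0,0,0.7,0,-0.001,0,0,0,0,1,0,-0.001,0,0,0,0,1,0,-0.001,0,0,0,0,1,0,-0.001,0,0,0,0,1,0,-0.001,0,0,0,0]'
python3 -c "
from h import *
print(delta(C0+.042*n,-dirn(-.876,up,rt),n)); print(r.get_obs()['ft_torque']);snap('wrist','w4')"
```

```text
time: 4.35
tcp_pos: [0.5861, 0.1731, 0.1387]
tool_rot: [-2.766, 0.29, -2.295]
contact_force: [-3.6, 1.5, 5.9]
grip_width: 0.006
(array([0.0002, 0.0002, 0.001 ]), array([-0.0013, -0.0034,  0.0059]))
[0.35534019 0.25747471 0.12690058]
```

View pics/w4.png

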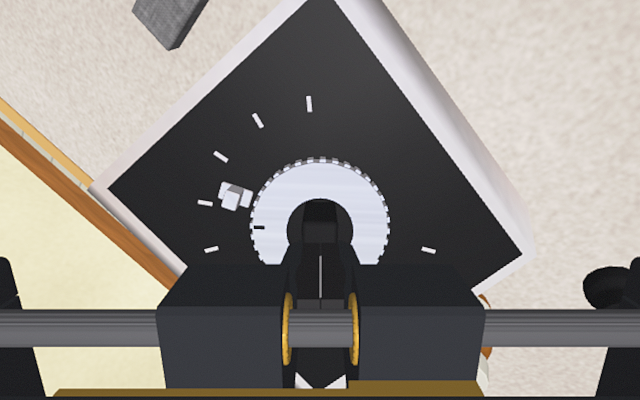

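The gripper shut to 0.006, so it may not be holding the bar. I'll look from the side and check with projections.

```bash
python3 -c "
from h import *
o=r.get_obs();Rt=R.from_euler('xyz',o['tool_rot'])
for f in('w3','w4'):
  c=dict(np.load('pics/'+f+'.npz'))
  print(f,'axis47',proj(c,C0+.047*n),'line end',proj(c,C0+.047*n+.0155*dirn(-.876,up,rt)),'axis ring',proj(c,C0+.012*n),'tip TCP+22',proj(c,o['tcp_pos']+Rt.apply([0,0,.022])),'panel',proj(c,C0))
print(o['grip_width'])
snap('side','s4');snap('scene','sc4')
a=cv2.imread('pics/s4.png')[165:290,215:375];a=cv2.resize(a,None,fx=4,fy=4,interpolation=cv2.INTER_CUBIC)
b=cv2.imread('pics/sc4.png')[110:230,310:470];b=cv2.resize(b,None,fx=4,fy=4,interpolation=cv2.INTER_CUBIC)
cv2.imwrite('pics/s4z.png',a);cv2.imwrite('pics/sc4z.png',b)
a=cv2.imread('pics/w4.png')[170:400,200:440];cv2.imwrite('pics/w4z.png',cv2.resize(np.clip(a*2.5,0,255).astype('u1'),None,fx=2.5,fy=2.5))"
```

```text
w3 axis47 (np.float64(315.9460421359189), np.float64(257.72320931205877)) line end (np.float64(315.86580481181693), np.float64(288.1963353833229)) axis ring (np.float64(316.68835819123575), np.float64(229.61494245550034)) tip TCP+22 (np.float64(316.1637579114896), np.float64(236.1981784803683)) panel (np.float64(316.8873353548314), np.float64(222.0805463278001))
w4 axis47 (np.float64(318.02732415588025), np.float64(257.10079400325634)) line end (np.float64(317.87320735665276), np.float64(287.54957910103155)) axis ring (np.float64(318.4223434756692), np.float64(229.08100493584294)) tip TCP+22 (np.float64(317.9749741026952), np.float64(235.64502557198506)) panel (np.float64(318.5282548423249), np.float64(221.56842515843283))
0.008075019181452916
```

View pics/s4z.png

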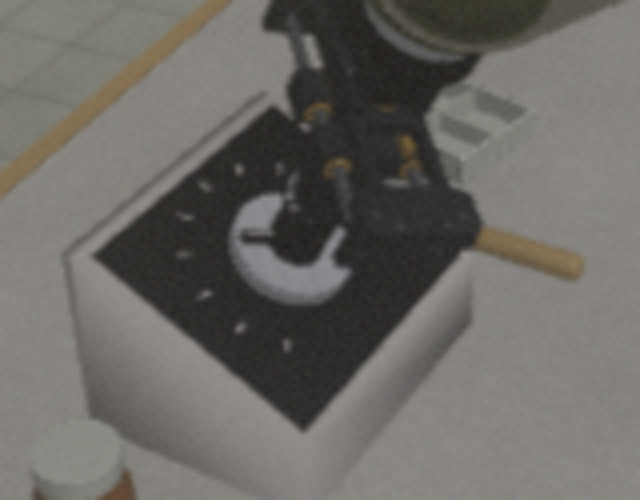

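View pics/sc4z.png

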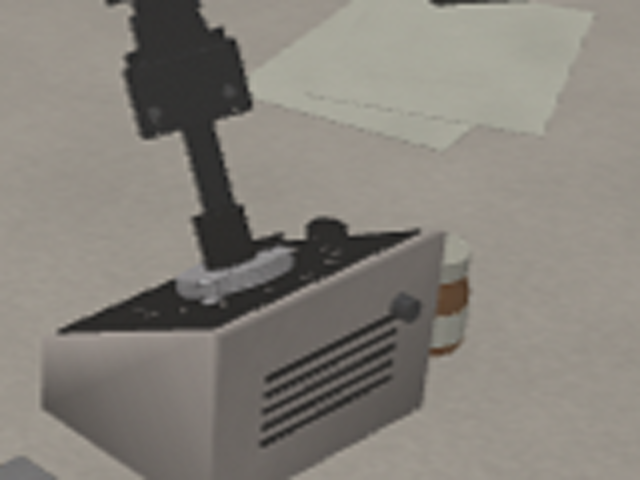

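View pics/w4z.png

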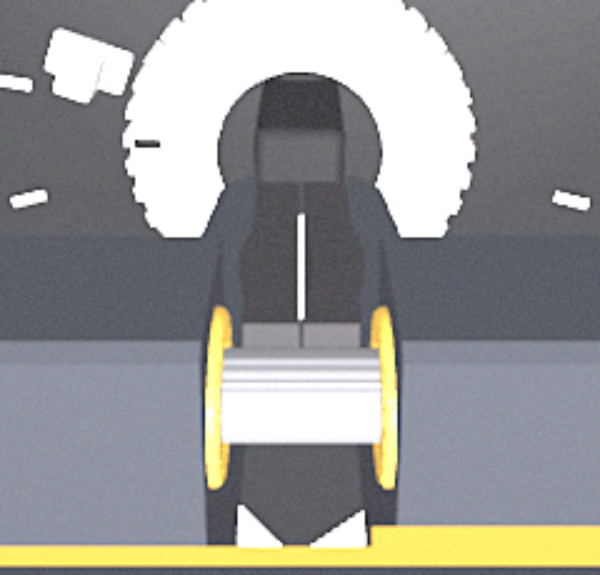

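The scene and wrist views both show the finger ends resting on top of the bar, which stands 47 mm out. So the fingertips reach about 25 mm less than the stated 22 mm ahead of the TCP. Finger spacing in the first wrist image, 195 px for 88 mm, agrees: it puts the tips near tool z of -2 mm. I'll open and go deeper in steps, watching the force.

```bash
python3 -m crank '[0.1,0,0,-0.003,0,0,0,0.1,0,0,-0.003,0,0,0,0.1,0,0,-0.003,0,0,0,0.1,0,0,-0.003,0,0,0,0.1,0,0,-0.003,0,0,0,0.1,0,0,0.004,0,0,0,0.1,0,0,0.009,0,0,0,0.1,0,0,0.013,0,0,0,0.1,0,0,0.013,0,0,0,0.1,0,0,0.013,0,0,0]'
python3 -c "
from h import *
print(delta(C0+.042*n,-dirn(-.876,up,rt),n)); snap('wrist','w5')
snap('scene','sc5');b=cv2.imread('pics/sc5.png')[110:230,310:470];b=cv2.resize(b,None,fx=4,fy=4,interpolation=cv2.INTER_CUBIC);cv2.imwrite('pics/sc5z.png',b)"
```

```text
time: 5.33
tcp_pos: [0.5919, 0.1722, 0.1261]
tool_rot: [-2.767, 0.288, -2.296]
contact_force: [-0.1, 0.1, 0.2]
grip_width: 0.451
(array([-0.0003,  0.    , -0.0128]), array([-0.0005, -0.0047,  0.0059]))
```

View pics/w5.png

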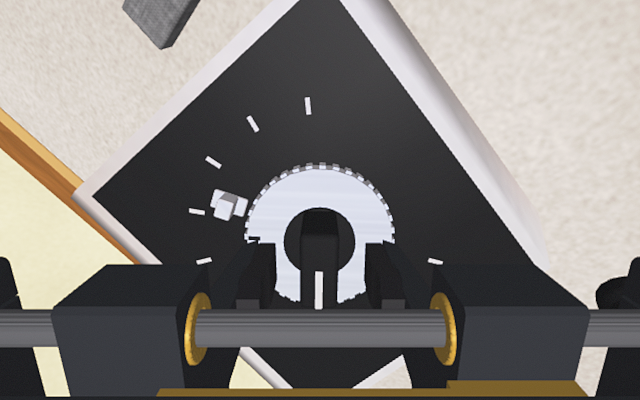

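View pics/sc5z.png

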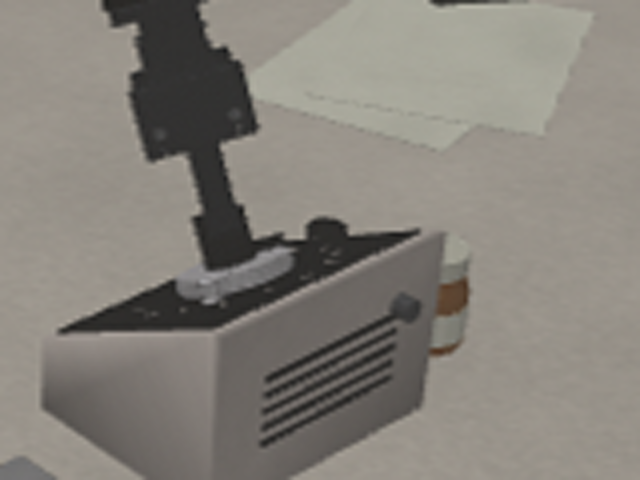

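The wrist view shows the bar centred, at column 319 against a finger midpoint of 320. Force is zero. I'll go 9 mm deeper and close.

```bash
python3 -m crank '[0.1,0,0,0.004,0,0,0,0.1,0,0,0.009,0,0,0,0.1,0,0,0.009,0,0,0,0.4,0,0,0.009,0,0,0,0.6,0,0,0.009,0,0,0,1,0,0,0.009,0,0,0,1,0,0,0.009,0,0,0,1,0,0,0.009,0,0,0,1,0,0,0.009,0,0,0]'
python3 -c "
from h import *
print(delta(C0+.042*n,-dirn(-.876,up,rt),n),r.get_obs()['ft_torque']); snap('wrist','w6')"
```

```text
time: 6.18
tcp_pos: [0.5963, 0.1718, 0.119]
tool_rot: [-2.766, 0.29, -2.295]
contact_force: [1.1, -2.4, 0.5]
grip_width: 0.177
(array([ 0.0001,  0.0005, -0.0212]), array([-0.0016, -0.0035,  0.0057])) [-0.09185528 -0.04508671 -0.02325323]
```

View pics/w6.png

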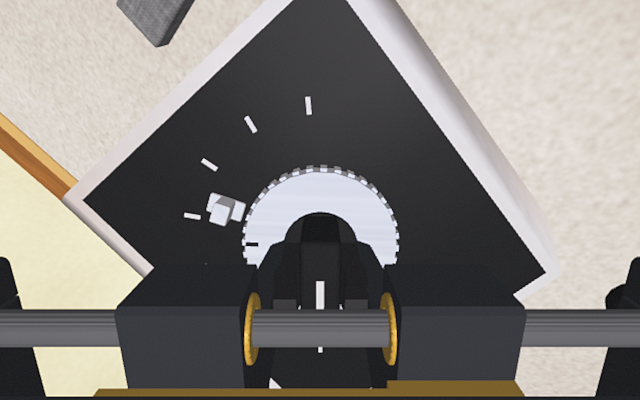

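It's gripped at 15.6 mm. I'll turn it a little clockwise (+wz) and check the ring.

```bash
python3 -m crank '[1,0,0,0,0,0,0.05,1,0,0,0,0,0,0.12,1,0,0,0,0,0,0.2,1,0,0,0,0,0,0.28,1,0,0,0,0,0,0.34,1,0,0,0,0,0,0.4,1,0,0,0,0,0,0.4]'
python3 -c "
from h import *
print(delta(C0+.021*n,-dirn(-.476,up,rt),n),r.get_obs()['ft_torque']); snap('wrist','w7')"
```

```text
time: 6.82
tcp_pos: [0.5965, 0.1714, 0.1191]
tool_rot: [-2.908, 0.412, -2.705]
contact_force: [3.8, -5.0, 0.6]
grip_width: 0.179
(array([ 0.0004,  0.001 , -0.0002]), array([-0.0035, -0.0024,  0.0026])) [-0.47976576 -0.31150541 -0.30940165]
```

View pics/w7.png

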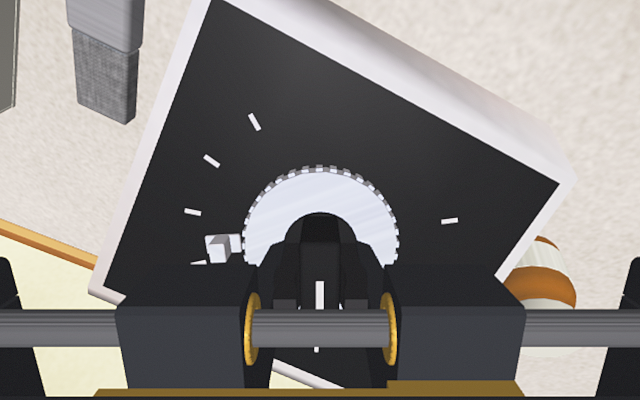

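The knob follows the gripper. The ring mark is hidden here, so I'll check the ring with the side camera.

```bash
python3 -c "
from h import *
snap('side','s7');snap('scene','sc7')
a=cv2.imread('pics/s7.png')[185:275,235:345];a=cv2.resize(a,None,fx=5.5,fy=5.5,interpolation=cv2.INTER_CUBIC);cv2.imwrite('pics/s7z.png',a)
for f in('side0','s7'):
  c=dict(np.load('pics/'+f+'.npz'));print(f,proj(c,C0+.012*n+.035*dirn(.729,up,rt)),proj(c,C0+.014*n+.05*dirn(1.06,up,rt)))
"
```

```text
side0 (np.float64(284.8631032499541), np.float64(214.12587287131282)) (np.float64(290.22950002199804), np.float64(209.91320030582492))
s7 (np.float64(284.8631032499541), np.float64(214.12587287131282)) (np.float64(290.22950002199804), np.float64(209.91320030582492))
```

View pics/s7z.png

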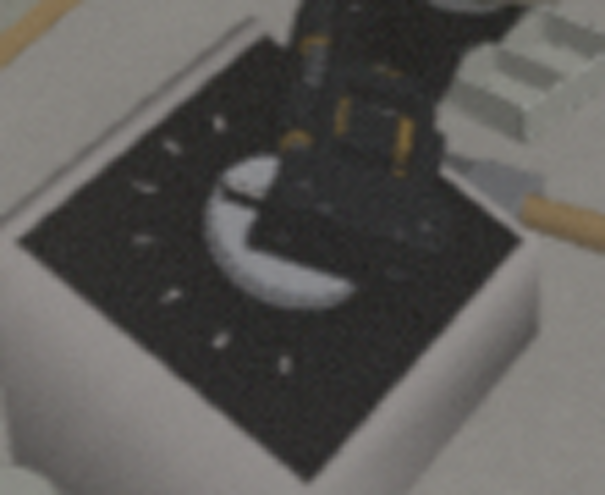

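The nose moved with the knob, and there is no load along the axis. I'll continue turning.

```bash
python3 -m crank '[1,0,0,0,0,0,0.08,1,0,0,0,0,0,0.17,1,0,0,0,0,0,0.26,1,0,0,0,0,0,0.35,1,0,0,0,0,0,0.44,1,0,0,0,0,0,0.53,1,0,0,0,0,0,0.62,1,0,0,0,0,0,0.71,1,0,0,0,0,0,0.8,1,0,0,0,0,0,0.86,1,0,0,0,0,0,0.9,1,0,0,0,0,0,0.9]'
python3 -c "
from h import *
print(delta(C0+.021*n,-dirn(1.06,up,rt),n),r.get_obs()['ft_torque'],r.get_obs()['qpos']); snap('wrist','w8')
snap('side','s8')
a=cv2.imread('pics/s8.png')[185:275,235:345];a=cv2.resize(a,None,fx=5.5,fy=5.5,interpolation=cv2.INTER_CUBIC);cv2.imwrite('pics/s8z.png',a)"
```

```text
time: 7.97
tcp_pos: [0.5965, 0.1703, 0.1191]
tool_rot: [2.942, 0.429, 2.586]
contact_force: [0.9, -13.1, 2.2]
grip_width: 0.182
(array([ 0.0015,  0.0013, -0.0002]), array([-0.0053,  0.0032,  0.6396])) [-1.62402617 -0.21992747 -0.81787388] [ 0.13327083  0.45335757  1.70068929 -0.20847729  0.53835529 -0.77085084]
```

View pics/s8z.png

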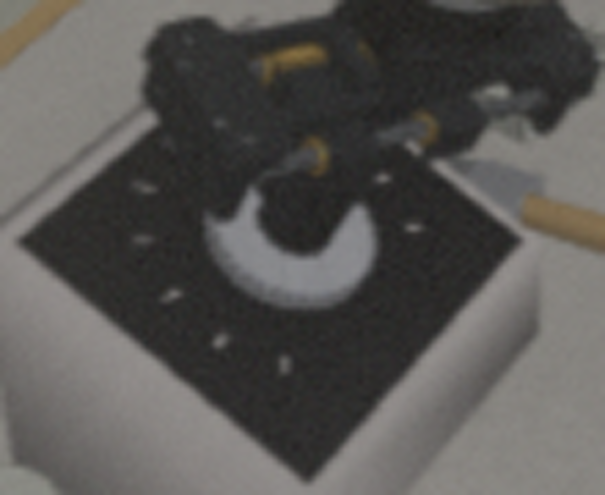

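```bash
python3 -c "
from h import *
o=r.get_obs();R0=R.from_euler('xyz',o['tool_rot']);print(R0.inv().apply(o['contact_force']),R0.inv().apply([0,-.0012,0]),R0.inv().apply(o['ft_torque']))"
```

```text
[ -8.25651514 -10.81810129  -2.58275288] [-5.73419763e-04 -1.05264427e-03  5.59448485e-05] [ 1.49430278 -1.04976506  0.04196945]
```

The sideways load suggests the axis is about 1 mm toward -y. I'll ease the tool that way while finishing the turn.

```bash
python3 -m crank '[1,-0.001,-0.001,0,0,0,0,1,-0.001,-0.001,0,0,0,0.08,1,-0.001,-0.001,0,0,0,0.17,1,-0.001,-0.001,0,0,0,0.26,1,-0.001,-0.001,0,0,0,0.35,1,-0.001,-0.001,0,0,0,0.44,1,-0.001,-0.001,0,0,0,0.52,1,-0.001,-0.001,0,0,0,0.58,1,-0.001,-0.001,0,0,0,0.62,1,-0.001,-0.001,0,0,0,0.635,1,-0.001,-0.001,0,0,0,0.635]'
python3 -c "
from h import *
print(delta(C0+.021*n,-dirn(1.06,up,rt),n),r.get_obs()['ft_torque'])"
```

```text
time: 8.98
tcp_pos: [0.5959, 0.1695, 0.1189]
tool_rot: [2.73, 0.229, 1.948]
contact_force: [-4.2, -10.1, 4.1]
grip_width: 0.175
(array([ 0.0024,  0.001 , -0.0002]), array([-0.0053,  0.0033,  0.0061])) [-1.11439294  0.30283087 -0.58412519]
```

```bash
python3 -m crank '[0.1,0,0,0,0,0,0,0.1,0,0,0,0,0,0,0.1,0,0,0,0,0,0,0.1,0,0,0,0,0,0,0.1,0,0,-0.015,0,0,0,0.1,0,0,-0.035,0,0,0,0.1,0,0,-0.065,0,0,0,0.1,0,0,-0.095,0,0,0,-0.8,0,0,-0.12,0,0,0,-1,0,0,-0.12,0,0,0,-1,0,0,-0.12,0,0,0,-1,0,0,-0.12,0,0,0]'
python3 -c "
from h import *
c=snap('wrist','w9');print(proj(c,C0),proj(c,C0+.05*dirn(1.06,up,rt)))
snap('side','s9')
a=cv2.imread('pics/s9.png')[185:275,235:345];a=cv2.resize(a,None,fx=5.5,fy=5.5,interpolation=cv2.INTER_CUBIC);cv2.imwrite('pics/s9z.png',a)
cv2.imwrite('pics/w9z.png',cv2.resize(c['frame'][120:260,240:400,::-1],None,fx=4,fy=4,interpolation=cv2.INTER_CUBIC))"
```

```text
time: 9.98
tcp_pos: [0.5422, 0.1759, 0.225]
tool_rot: [2.729, 0.229, 1.95]
contact_force: [-0.1, 0.5, -0.2]
grip_width: 0.726
(np.float64(320.48399692806106), np.float64(183.06491307739003)) (np.float64(320.0398657400431), np.float64(238.20450004611087))
```

View pics/w9.png

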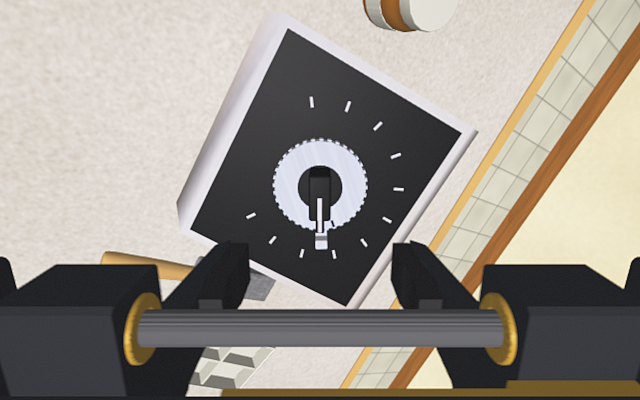

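View pics/w9z.png

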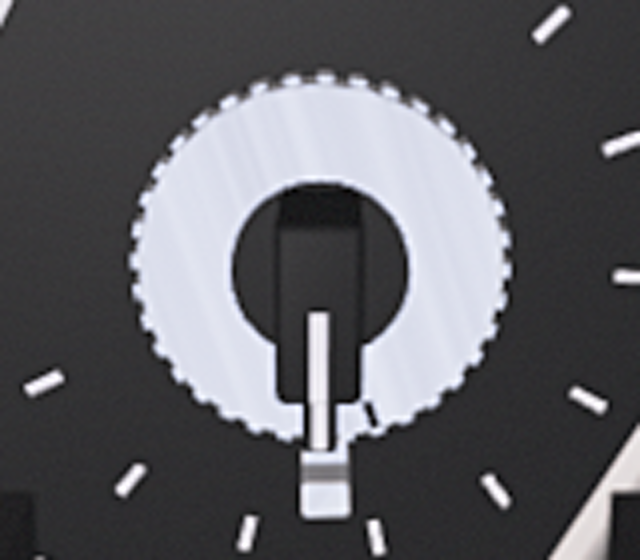

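View pics/s9z.png

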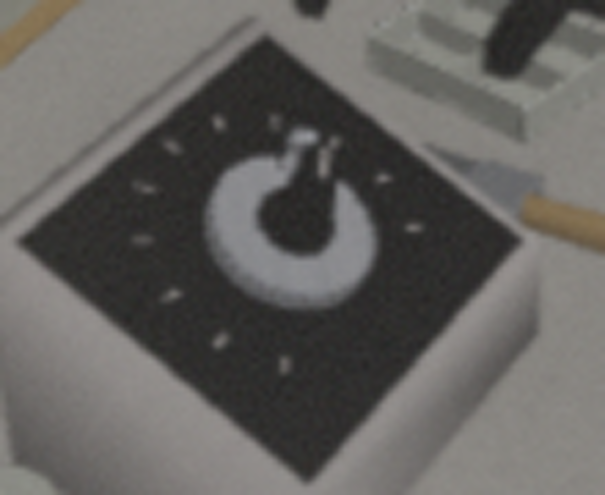

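The nose's pale line (columns 318–320 in the zoom) points at the tab (325,485), and the ring mark is at (372,415). I'll put numbers on all three angles.

```bash
python3 -c "
from h import *
c=dict(np.load('pics/w9.npz'))
def pt(x,y,h):
    P=onplane(c,240+x/4-.4,120+y/4-.4,C0+h*n,n)-C0;return np.array([P@up,P@rt])*1e3
ring=np.array([[325,78],[420,105],[498,190],[508,265],[440,400],[190,388],[135,255],[160,175],[225,105]])
from scipy.optimize import least_squares
q=np.array([pt(*p,.011) for p in ring]);s=least_squares(lambda x:np.hypot(q[:,0]-x[0],q[:,1]-x[1])-x[2],[0,0,38]).x;print(s)
for nm,p,h in [('tab',(326,500),.014),('mark',(370,413),.012),('nosetip',(320,445),.023),('bartop',(319,318),.047)]:
    A=pt(*p,h)-s[:2];print(nm,A,np.hypot(*A),np.arctan2(*A[::-1]))
A=pt(320,445,.023)-pt(319,318,.047);print('dir',np.arctan2(*A[::-1]))
"
```

```text
[-0.19510716 -0.10455403 37.86718372]
tab [25.41628138 43.15761395] 50.08559674402402 1.0385654540252822
mark [24.05497736 22.31388467] 32.81084248846169 0.7478670476278999
nosetip [16.43805941 29.85153212] 34.078200756760744 1.0674461604830852
bartop [-0.37636521  0.43077096] 0.5720265640039083 2.2888903876710303
dir 1.051584592096507
```

The knob reads 1.05–1.07, the tab 1.04 and the mark 0.75 (was 0.73). All are in tolerance. I'll let the fingers settle, then hand in.

```bash
python3 -m crank '[-1,0,0,0,0,0,0,-1,0,0,0,0,0,0,-1,0,0,0,0,0,0]'; python3 -c "
from h import *
print(r.get_obs()['qd'].round(4));print(r.job_done())"
```

```text
time: 10.33
tcp_pos: [0.5423, 0.1758, 0.2253]
tool_rot: [2.729, 0.229, 1.949]
contact_force: [1.2, 0.3, -0.3]
grip_width: 0.995
[ 0.0007 -0.0057 -0.0013 -0.0007  0.0013 -0.0001]
the job is handed in; nothing more can be done
None
```

I gripped the inner knob, turned it clockwise about 1.93 rad until its nose pointed at the marker tab, let go, backed off about 120 mm and handed in at about 10.3 s. No verdict is reported.

**Last checks (wrist image after release):**

| Item | Start (rad) | End (rad) | Limit |
|---|---|---|---|
| Knob nose | -0.88 | 1.05–1.07 | within 0.12 of tab |
| Marker tab | 1.06 | 1.04 | 4 mm (about 1 mm seen) |
| Ring mark | 0.73 | 0.75 | 4 mm (about 0.7 mm seen) |

- The nose is within about 0.03 rad of the tab, and the tab and ring differences are within measuring error.
- The gripper was open and clear at hand-in.
- I did not measure the bystanders' positions again. Nothing in the pictures or forces suggested the arm touched them.

**What disagreed:**
- **Finger reach:** my first close shut on nothing, with the fingertips on top of the bar. They reach about 25 mm less far than the stated 22 mm ahead of the TCP. I opened, went about 21 mm deeper than first planned, and then gripped the bar properly at 15.6 mm.
- **Side load:** up to about 13 N of sideways force built up during the turn, from being roughly 1 mm off the knob's axis. A 1 mm shift partly relieved it, leaving about 11 N.

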